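Count to the third gap and push the spice tin home

TASK

Count along the rack's rail with a fingertip, starting at the end where the tall post stands: touch the rubber pad behind the first gap, then the one behind the second, then the third. Then push the spice tin that stands on the open counter into that third gap until it sits fully home against the rail, upright; push it along the counter without lifting or tipping it, disturb nothing else, and finish with the robot clear of everything.

Things in the scene. Friction and masses are not known exactly. Their poses are not given: they have to be found in the camera images.
- rack: Fixed aluminium rack. A rail (400 mm along rack y, 20 thick, 55 high) fills rack x 0 to 20 mm; 7 fins (4 mm thick, 40 high) fill x -55 to 0, making 6 gaps 62 mm wide, pitch 66 mm, floored by the counter, open above and to rack -x (the robot's side). Origin: on the counter below the middle of the rail's front face; z up, +y to the robot's left.
- tall_post: Fixed round steel post 95 mm high (16 mm thick, with a flat round head 40 mm across and 12 mm thick) beyond one end of the rail, 260 mm from the rail's middle; it marks the end from which the gaps are counted. It is at the left or right end. Origin: centre of its foot, on the counter.
- short_post: A small steel post only 35 mm high, head 20 mm across, at the other end of the rail. Origin: centre of its foot, on the counter.
- tin: The spice tin to push: upright steel cylinder with white plastic lid, 52 mm diameter, 48 mm high, about 0.13 kg, standing loose on the open counter between robot and rack, 33 to 69 mm clear of the fin tips. Slides on the counter. Origin: centre of its underside. Three like tins already stand in other gaps.
- pad_a: Fixed black rubber pad on top of the rail, centred behind gap a (1 from the rack's +y end, 6 from its -y end): 30 mm along the rail, 18 mm across, 5 mm thick. Origin: centre of its underside, 55 mm above the counter, so its top is at 60 mm; 10 mm behind the rail's front face.
- pad_b: Fixed black rubber pad on top of the rail, centred behind gap b (2 from the rack's +y end, 5 from its -y end): 30 mm along the rail, 18 mm across, 5 mm thick. Origin: centre of its underside, 55 mm above the counter, so its top is at 60 mm; 10 mm behind the rail's front face.
- pad_c: Fixed black rubber pad on top of the rail, centred behind gap c (3 from the rack's +y end, 4 from its -y end): 30 mm along the rail, 18 mm across, 5 mm thick. Origin: centre of its underside, 55 mm above the counter, so its top is at 60 mm; 10 mm behind the rail's front face.
- pad_d: Fixed black rubber pad on top of the rail, centred behind gap d (4 from the rack's +y end, 3 from its -y end): 30 mm along the rail, 18 mm across, 5 mm thick. Origin: centre of its underside, 55 mm above the counter, so its top is at 60 mm; 10 mm behind the rail's front face.
- pad_e: Fixed black rubber pad on top of the rail, centred behind gap e (5 from the rack's +y end, 2 from its -y end): 30 mm along the rail, 18 mm across, 5 mm thick. Origin: centre of its underside, 55 mm above the counter, so its top is at 60 mm; 10 mm behind the rail's front face.
- pad_f: Fixed black rubber pad on top of the rail, centred behind gap f (6 from the rack's +y end, 1 from its -y end): 30 mm along the rail, 18 mm across, 5 mm thick. Origin: centre of its underside, 55 mm above the counter, so its top is at 60 mm; 10 mm behind the rail's front face.
- gap_c_home (a point): Point on the counter in gap c (3 from the rack's +y end), midway between its fins and 26 mm in front of the rail's front face: where the underside centre of a tin pushed home against the rail lies.
- gap_d_home (a point): Point on the counter in gap d (4 from the rack's +y end), midway between its fins and 26 mm in front of the rail's front face: where the underside centre of a tin pushed home against the rail lies.
- tin_end1: Bystander: a like tin standing in gap a; origin: centre of its underside.
- tin_mid: Bystander: a like tin standing in gap e; origin: centre of its underside.
- tin_end2: Bystander: a like tin standing in gap f; origin: centre of its underside.
- shaker: Bystander: small steel shaker, 40 mm across, 66 mm high, standing to the left of the work; origin: centre of its underside.
- sauce_jar: Bystander: glass sauce jar, 90 mm across, 150 mm high, at the right; origin: centre of its underside.
- squeeze: Bystander: yellow squeeze bottle, 52 mm across, 160 mm high, at the right; origin: centre of its underside.
- bowl: Bystander: small white bowl, 110 mm across, 50 mm high, behind the rack; origin: centre of its underside.
- tongs: Bystander: steel tongs lying behind the rack, about 230 mm long, 12 mm high; origin at their hinge.
Things that resemble listed ones, but are neither listed nor needed, are in the scene too. What is shaped like the tin but brown or pink is not meant.

How it is judged:
On the way, in this order (a step that is already met when the one before it is completed fails the run):
1. a fingertip touches the pad behind the first gap from the tall post (((y of tall_post in the frame of rack above 0 m and contact force between the fingers and pad_a above 0.3 N) or (y of tall_post in the frame of rack below 0 m and contact force between the fingers and pad_f above 0.3 N))).
2. a fingertip touches the pad behind the second gap from the tall post (((y of tall_post in the frame of rack above 0 m and contact force between the fingers and pad_b above 0.3 N) or (y of tall_post in the frame of rack below 0 m and contact force between the fingers and pad_e above 0.3 N))).
3. a fingertip touches the pad behind the third gap from the tall post (((y of tall_post in the frame of rack above 0 m and contact force between the fingers and pad_c above 0.3 N) or (y of tall_post in the frame of rack below 0 m and contact force between the fingers and pad_d above 0.3 N))).
4. the tin is home in the third gap from the tall post (((y of tall_post in the frame of rack above 0 m and horizontal distance between tin and gap_c_home below 0.01 m) or (y of tall_post in the frame of rack below 0 m and horizontal distance between tin and gap_d_home below 0.01 m))), for 0.2 s.
At the end, for the whole second after the job is handed in: The tin stands upright on the counter, at rest, in the third gap from the tall post, its centre within 10 mm of the gap's home point (against the rail, midway between the fins) (((y of tall_post in the frame of rack above 0 m and horizontal distance between tin and gap_c_home below 0.01 m) or (y of tall_post in the frame of rack below 0 m and horizontal distance between tin and gap_d_home below 0.01 m)) and height (world z) of tin below 0.006 m and angle between tin's own z axis and vertical below 0.1 rad and linear speed of tin below 0.01 m/s); the robot touches nothing.
It fails at once if the tin is lifted off the counter (more than 10 mm) (height (world z) of tin above 0.01 m).
It fails at once if the tin is tipped (more than 0.3 rad) (angle between tin's own z axis and vertical above 0.3 rad).
It fails at once if a bystander is moved by more than 15 mm (distance of any of tin_end1, tin_mid, tin_end2, shaker, sauce_jar, squeeze, bowl, tongs from where it was at the start of the episode above 0.015 m).
It also fails if it takes over 64 s, if anything falls off the work surface, if the arm or the gripper's body presses on something with over 40 N, if the wrist force passes 120 N, or if a joint passes its speed limit or range.

ROBOT

A 7-joint arm with a two-finger parallel gripper is mounted at the origin on the work surface. World frame = base frame: x ahead of the robot, y to its left, z up, the work surface at z = 0. Lengths are in m, angles in rad, forces in N, time in s.
With the tool pointing down it reaches from about 0.425 to 0.925 m from the base axis. Payload 6.8 kg.
Tool frame: the origin (TCP) lies midway between the tips of the shut fingers; the grasp point (between the pads) lies 19 mm behind it; z points along the fingers, y is the direction in which the jaws open and shut (so a half turn about z gives the same grasp; the last joint's range is limited). The gripper opens to 85 mm and grips with 20 to 120 N. Pads are 22 mm wide; open, the fingers measure 114 mm over their backs; the gripper's body (76 mm by 85 mm) begins 54 mm behind the grasp point. The pads swing forward as they close: fully open they stand 13 mm farther back than shut.
Start: joints at [-1.253, 0.477, 0.022, 1.555, -0.011, 1.109, -0.083], TCP at [0.279, 0.615, 0.231] pointing down, gripper open.
Joint ranges: [-2.96, 2.96], [-0.34, 2.1], [-1.41, 1.46], [0.24, 2.44], [-1.37, 4.51], [0.17, 1.92], [-2.96, 2.96]. Speed limits (rad/s): [2.39, 2.39, 3.14, 3.14, 3.14, 3.14, 3.14].

INTERFACE

Orientations are given as a rotation vector (axis times angle).
In Python, from bench import r gives the robot as it stands. The module is installed in compiled form; this text tells all that it offers.
- The arm moves only by the tool play_rows, never from a script. Its argument "plan" is a list of rows, each a list of 7 numbers: the shift along the world's x, y, z in mm, then the turn, a rotation vector about the world's x, y, z in rad, then the finger opening in mm, from 0 to 85.4. A call has 1 to 12 rows; each row is the pose to reach, as a shift and turn from the pose commanded when the call began; what a row does not reach only later rows make up. A row lasts 1/10 s, in which the tool goes at most 50 mm and 8.59 degrees, less where a joint would pass 70% of its speed; a pose out of reach is approached as far as the arm can. A call with a gripper value outside its range is refused whole. The fingers move at their own pace and stop on an object; "grip_force" is the grip in N (left out, the last holds). Time passes only in rows, so rows that repeat a pose let the fingers close. It gives the time, the measured TCP pose, the force and the opening at its end, in the units of the state.
- r.get_obs(): the state, without advancing time (a new reading comes with each control period).
- r.grab_frame(name): name is "side" or "top" or "wrist"; returns a dict with "color" (420x560x3 uint8, blue, green, red), "z_map" (420x560 float32, m along the optical axis (not along the pixel's ray), 0 where there is no reading), "camera_matrix" (3x3 intrinsics, pixels), "R" (3x3) and "t" (3): a world point X has camera coordinates R X + t. Camera axes: x right, y down, z forward; pixel columns grow to the right and rows downward; lengths in m; the calibration is good to about 2 mm. A picture is of the moment at which its call begins.
- r.hand_in(): hands the job in, once; it reports no verdict.
The state is a dict: "clock": time; "joints": joint angles; "qvel": joint speeds; "tau": joint torques, N m; "tcp_pos": TCP position; "orientation": TCP orientation; "contact_force": force on the tool from outside, world axes, zero at the start; "moment": the same for the moment, N m; "grip_width": finger opening in m.
Only numpy, scipy, OpenCV 4.12 (cv2) and the standard library are available. Lean on these libraries where they do the work, as an engineer would, in place of code of your own. Each camera call takes 0.05 s, during which the arm holds its last target.

## Working session

There is one attempt and no reset: what is moved stays moved. The work goes in short steps, Python scripts to look and compute and a tool call to move; the robot and the scene stay as the last step left them, time stands still between calls to the robot, and variables do not carry over. Pictures are saved under pics/ and viewed, and the job is handed in when it is done.

Besides the shell and the picture viewer there is one more tool, called after "Call:" in YAML: its name, and indented under it one key for each argument. play_rows: Moves the arm, as the interface text tells. Its arguments: {"type":"object","properties":{"plan":{"type":"array"},"grip_force":{"type":"number"}},"required":["plan"]}

```bash
mkdir -p pics
cat > h.py <<'E'
from bench import r
import numpy as np, cv2
def grab(n):
    f=r.grab_frame(n); return f
def world(f,u,v,z=None):
    K=f["camera_matrix"];R=np.array(f["R"]);t=np.array(f["t"])
    d=f["z_map"][int(round(v)),int(round(u))] 
    ray=np.linalg.inv(K)@np.array([u,v,1.])
    if z is None: return R.T@(ray*d-t)
    c=-R.T@t; w=R.T@ray
    return c+w*(z-c[2])/w[2]
def cloud(f):
    K=f["camera_matrix"];R=np.array(f["R"]);t=np.array(f["t"]);d=f["z_map"]
    v,u=np.mgrid[:d.shape[0],:d.shape[1]]
    p=np.stack([(u-K[0,2])/K[0,0]*d,(v-K[1,2])/K[1,1]*d,d],-1)
    W=(p-t)@R; W[d<=0]=np.nan
    return W
E
python3 - <<'E'
from h import *
import pickle
o=r.get_obs(); print({k:np.round(v,3) for k,v in o.items()})
for n in ["top","side","wrist"]:
    f=grab(n); cv2.imwrite(f"pics/{n}0.png",f["color"]); pickle.dump(f,open(f"{n}0.pkl","wb"))
    print(n,np.round(-np.array(f["R"]).T@f["t"],3))
E
```

```text
{'clock': np.float64(0.0), 'joints': array([-1.253,  0.478,  0.022,  1.556, -0.011,  1.109, -0.083]), 'qvel': array([-0.001, -0.001,  0.001, -0.   ,  0.001,  0.001,  0.001]), 'tau': array([-1.0000e-03, -5.9644e+01,  1.6080e+00, -2.8122e+01,  1.3000e-02,
        9.0000e-03,  0.0000e+00]), 'tcp_pos': array([0.279, 0.614, 0.23 ]), 'orientation': array([-6.64e-01, -3.07e+00,  3.00e-03]), 'contact_force': array([-0.38 , -0.151, -0.306]), 'moment': array([-0.001,  0.006, -0.021]), 'grip_width': np.float64(0.085)}
top [ 0.335 -0.051  1.169]
side [-0.05  -0.842  0.74 ]
wrist [0.207 0.646 0.372]
```

View pics/top0.png

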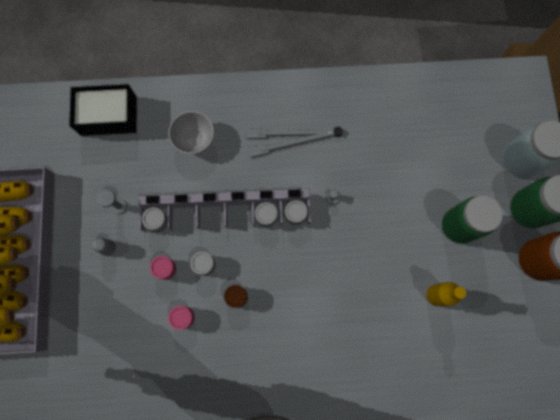

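View pics/side0.png

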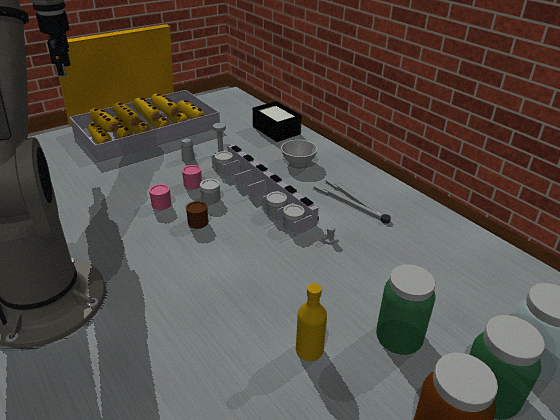

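View pics/wrist0.png

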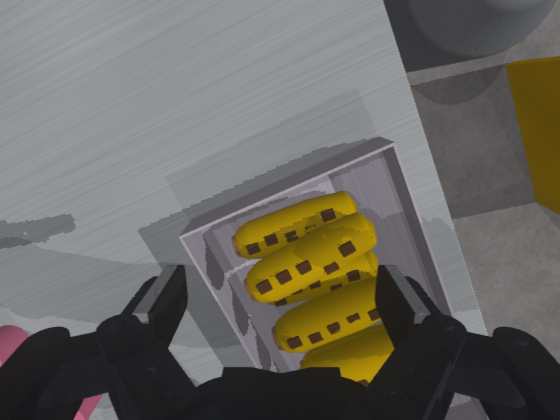

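Candidates for the tin: white-lidded can at top px (202,263), pink (163,267) and (181,317), brown (235,296). The rack's own tins are at (152,218), (266,212) and (296,211). Posts: left (107,197), right (333,197). Only the free white-lidded can fits, so I'll take a close crop and measure it.

Run:
```python
from h import *
import pickle
f=pickle.load(open("top0.pkl","rb")); c=f["color"][170:340,80:360]
cv2.imwrite("pics/crop0.png",cv2.resize(c,None,fx=2.8,fy=2.8,interpolation=cv2.INTER_CUBIC))
W=cloud(f)
for n,(u,v) in dict(tin=(202,263),pink=(163,267),pink2=(181,317),brown=(235,296),t1=(152,218),te=(266,212),tf=(296,211),postL=(107,197),postR=(333,197),shaker=(100,244)).items():
    p=W[v-16:v+17,u-16:u+17].reshape(-1,3); p=p[~np.isnan(p[:,0])]
    s=world(f,u,v); top=s[2]
    q=p[abs(p[:,2]-top)<.006]; print(n,np.round(s,3),len(q),np.round((q.min(0)+q.max(0))/2,4),np.round(np.ptp(q,axis=0),3))
# pads: dark pixels with z ~0.06
g=f["color"].max(2); m=((W[...,2]>.05)&(W[...,2]<.068)&(g<60)); m[:, :130]=0; m[:,315:]=0; m[:180]=0;m[210:]=0
n,l,st,ce=cv2.connectedComponentsWithStats(m.astype(np.uint8))
for i in range(1,n):
    if st[i,4]>20: print(ce[i],st[i,4],np.round(world(f,*ce[i],z=.06),4))
```

```text
tin [0.458 0.127 0.041] 278 [0.4598 0.1266 0.0416] [0.05  0.05  0.011]
pink [0.453 0.215 0.045] 419 [0.4558 0.219  0.0453] [0.051 0.051 0.012]
pink2 [0.34  0.175 0.048] 432 [0.3411 0.1787 0.047 ] [0.05  0.051 0.01 ]
brown [0.379 0.054 0.044] 413 [0.3802 0.0541 0.0443] [0.051 0.05  0.011]
t1 [0.568 0.24  0.046] 461 [0.5754 0.2369 0.0457] [0.063 0.07  0.012]
te [ 0.567 -0.025  0.045] 464 [ 0.5731 -0.0266  0.0448] [0.065 0.075 0.012]
tf [ 0.566 -0.095  0.043] 457 [ 0.5701 -0.0931  0.0428] [0.058 0.07  0.012]
postL [0.612 0.328 0.095] 246 [0.6127 0.3301 0.0941] [0.038 0.038 0.01 ]
postR [ 0.598 -0.186  0.027] 32 [ 0.6056 -0.1886  0.0273] [0.017 0.019 0.011]
shaker [0.512 0.355 0.059] 142 [0.5131 0.3557 0.0585] [0.033 0.032 0.012]
[294.26923077 193.30769231] 104 [ 0.6045 -0.0931  0.06  ]
[266.02040816 194.56122449] 98 [ 0.6053 -0.0276  0.06  ]
[209.0776699  196.75728155] 103 [0.6078 0.1043 0.06  ]
[237.85148515 195.53465347] 101 [0.6068 0.0377 0.06  ]
[180.99038462 198.43269231] 104 [0.6076 0.1693 0.06  ]
[152.0990099  199.46534653] 101 [0.6091 0.236  0.06  ]
```

View pics/crop0.png

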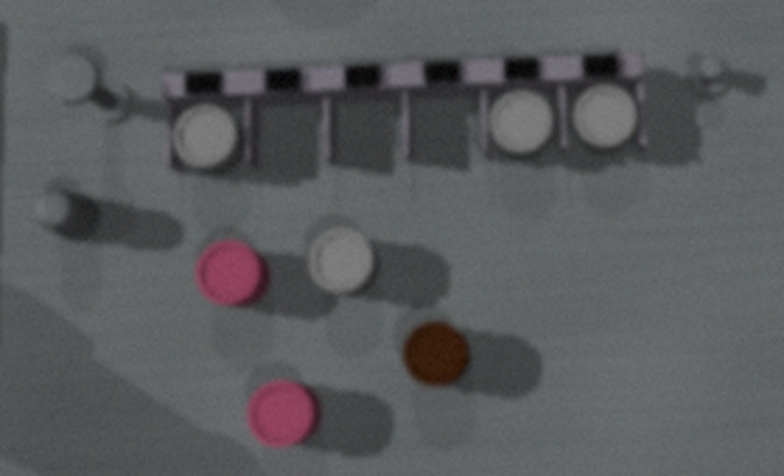

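The white-lidded can at (202,263) in the top view is the tin; (341,260) in the crop. It stands at about (0.459,0.126). The tall post is at the left (+y, top at 95 mm), so the order is pad a, b, c and the tin goes into gap c. Moving above pad a with the fingers shut.

Call:
play_rows:
  plan:
    - [40, -45, 0, 0, 0, 0.1, 0]
    - [80, -90, 0, 0, 0, 0.2, 0]
    - [120, -135, 0, 0, 0, 0.3, 0]
    - [160, -180, 0, 0, 0, 0.41, 0]
    - [200, -225, 0, 0, 0, 0.41, 0]
    - [240, -275, 0, 0, 0, 0.41, 0]
    - [280, -320, 0, 0, 0, 0.41, 0]
    - [330, -378, 0, 0, 0, 0.41, 0]
    - [330, -378, 0, 0, 0, 0.41, 0]
    - [330, -378, -50, 0, 0, 0.41, 0]
    - [330, -378, -100, 0, 0, 0.41, 0]
    - [330, -378, -130, 0, 0, 0.41, 0]
  grip_force: 20

```text
clock: 1.35
tcp_pos: [0.6107, 0.2338, 0.1001]
orientation: [0.031, 3.139, -0.001]
contact_force: [-0.2, 0.6, -0.2]
grip_width: 0.0001
```

Run:
```python
from h import *
import pickle
o=r.get_obs(); print(np.round(o["tcp_pos"],4),np.round(o["orientation"],3),o["grip_width"],np.round(o["contact_force"],2),o["clock"])
for n in ["top","side","wrist"]:
    f=grab(n); cv2.imwrite(f"pics/{n}1.png",f["color"]); pickle.dump(f,open(f"{n}1.pkl","wb"))
f=pickle.load(open("side1.pkl","rb"))["color"]
cv2.imwrite("pics/side1c.png",cv2.resize(f[80:280,120:380],None,fx=3,fy=3))
```

```text
[0.6107 0.2338 0.1001] [ 3.100e-02  3.139e+00 -1.000e-03] 7.166168305390313e-05 [-0.2   0.63 -0.19] 1.35
```

View pics/side1c.png

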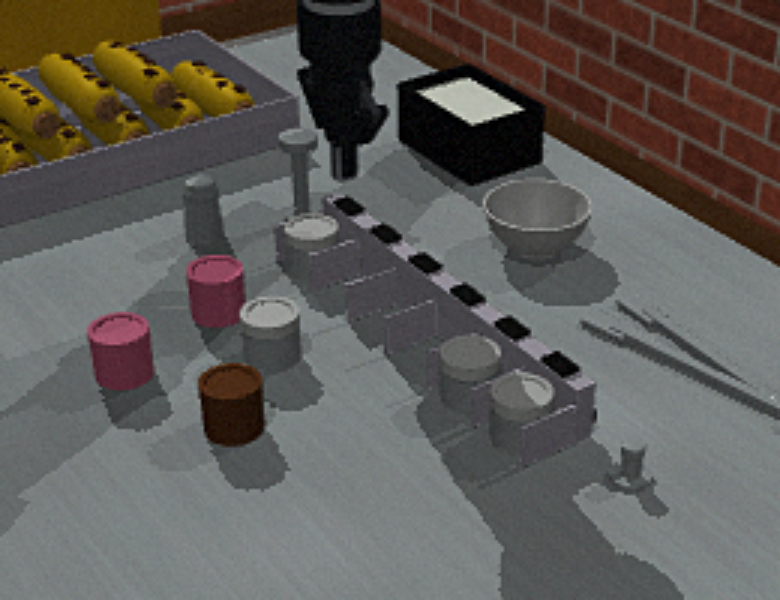

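View pics/wrist1.png

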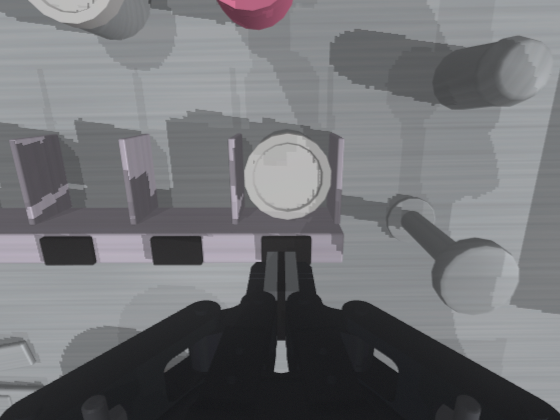

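The wrist view shows the shut fingertips over pad a (287,250), with pads b (178,251) and c (68,251) beside it and the tall post head at right (475,275). I'll refine the positions from this view.

Run:
```python
from h import *
import pickle
f=pickle.load(open("wrist1.pkl","rb"))
for n,p,z in [("c",(68,251),.06),("b",(178,251),.06),("a left-top corner",(262,237),.06),("a rt",(311,237),.06),("tin_end1",(287,177),.048)]:
    print(n,np.round(world(f,*p,z=z),4),np.round(world(f,*p),4))
# tin from top, rays at z=.048 using colour contour
f=pickle.load(open("top0.pkl","rb"));W=cloud(f)
hsv=f["color"][245:285,185:220]; g=hsv.min(2); print(g[18,:],)
m=(g>115).astype(np.uint8); n,l,s,c=cv2.connectedComponentsWithStats(m); i=1+np.argmax(s[1:,4]); print(s[i],c[i]+[185,245], np.round(world(f,*(c[i]+[185,245]),z=.048),4))
```

```text
c [0.6079 0.1058 0.06  ] [0.6082 0.1052 0.0592]
b [0.6088 0.1716 0.06  ] [0.6089 0.1716 0.06  ]
a left-top corner [0.6006 0.222  0.06  ] [0.6011 0.2219 0.0589]
a rt [0.601  0.2508 0.06  ] [0.6036 0.2513 0.0538]
tin_end1 [0.5675 0.2372 0.048 ] [0.5682 0.2373 0.0449]
[ 66  67  65  69  77  93 109 107 102 107 119 120 125 124 121 124 122 120
 122 120 122 120 122 121 121 122 115  95  69  52  49  60  61  66  66]
[ 10   9  17  19 216] [202.77314815 262.81481481] [0.4573 0.1243 0.048 ]
```

Call:
play_rows:
  plan:
    - [-1, 3, -15, 0, 0, 0, 0]
    - [-1, 3, -30, 0, 0, 0, 0]
    - [-1, 3, -36, 0, 0, 0, 0]
    - [-1, 3, -38, 0, 0, 0, 0]
    - [-1, 3, -39, 0, 0, 0, 0]
    - [-1, 3, -40, 0, 0, 0, 0]
    - [-1, 3, -41, 0, 0, 0, 0]
    - [-1, 3, -41, 0, 0, 0, 0]

```text
clock: 2.3
tcp_pos: [0.6079, 0.2397, 0.0605]
orientation: [0.025, 3.141, 0.0]
contact_force: [-0.6, 0.5, 0.5]
grip_width: 0.0001
```

Call:
play_rows:
  plan:
    - [1, -2, -1, 0, 0, 0, 0]
    - [1, -2, -2, 0, 0, 0, 0]
    - [1, -2, -2, 0, 0, 0, 0]

```text
clock: 2.6
tcp_pos: [0.6083, 0.2394, 0.0601]
orientation: [-0.024, -3.141, -0.003]
contact_force: [-6.4, 1.8, 14.3]
grip_width: -0.0001
```

Pad a is touched (14 N at z 0.060). Next is pad b.

Call:
play_rows:
  plan:
    - [0, 0, 15, 0, 0, 0, 0]
    - [0, 0, 30, 0, 0, 0, 0]
    - [0, -33, 30, 0, 0, 0, 0]
    - [0, -66, 30, 0, 0, 0, 0]
    - [0, -66, 30, 0, 0, 0, 0]
    - [0, -66, 15, 0, 0, 0, 0]
    - [0, -66, 6, 0, 0, 0, 0]
    - [0, -66, 3, 0, 0, 0, 0]
    - [0, -66, 2, 0, 0, 0, 0]
    - [0, -66, 1, 0, 0, 0, 0]
    - [0, -66, 0, 0, 0, 0, 0]
    - [0, -66, 0, 0, 0, 0, 0]

```text
clock: 3.8
tcp_pos: [0.6075, 0.1731, 0.0601]
orientation: [-0.022, -3.139, -0.0]
contact_force: [-10.6, -1.8, 22.5]
grip_width: 0.0001
```

Pad b is touched (22 N). Next is pad c.

Call:
play_rows:
  plan:
    - [0, 0, 15, 0, 0, 0, 0]
    - [0, 0, 30, 0, 0, 0, 0]
    - [0, -33, 30, 0, 0, 0, 0]
    - [0, -67, 30, 0, 0, 0, 0]
    - [0, -67, 30, 0, 0, 0, 0]
    - [0, -67, 15, 0, 0, 0, 0]
    - [0, -67, 6, 0, 0, 0, 0]
    - [0, -67, 3, 0, 0, 0, 0]
    - [0, -67, 2, 0, 0, 0, 0]
    - [0, -67, 1, 0, 0, 0, 0]
    - [0, -67, 0, 0, 0, 0, 0]
    - [0, -67, 0, 0, 0, 0, 0]

```text
clock: 5.0
tcp_pos: [0.6075, 0.1063, 0.06]
orientation: [-0.022, -3.139, -0.001]
contact_force: [-10.7, -0.9, 23.7]
grip_width: 0.0002
```

All three pads are touched in order. Now I'll lift and go behind the tin with the fingers part open as a cradle, staying high first.

Call:
play_rows:
  plan:
    - [0, 0, 30, 0, 0, 0, 0]
    - [0, 0, 70, 0, 0, 0, 0]
    - [0, 0, 90, 0, 0, 0, 30]
    - [-40, 4, 90, 0, 0, 0, 30]
    - [-80, 8, 90, 0, 0, 0, 30]
    - [-120, 12, 90, 0, 0, 0, 30]
    - [-160, 16, 90, 0, 0, 0, 30]
    - [-200, 19, 90, 0, 0, 0, 30]
    - [-200, 19, 90, 0, 0, 0, 30]
    - [-200, 19, 90, 0, 0, 0, 30]

```text
clock: 6.0
tcp_pos: [0.4083, 0.1247, 0.1483]
orientation: [0.021, 3.141, 0.0]
contact_force: [0.3, 0.6, -0.2]
grip_width: 0.0302
```

Run:
```python
from h import *
import pickle
o=r.get_obs(); print(np.round(o["tcp_pos"],4),np.round(o["orientation"],3),o["grip_width"],np.round(o["contact_force"],2),o["clock"])
f=grab("wrist"); cv2.imwrite(f"pics/wrist2.png",f["color"]); pickle.dump(f,open(f"wrist2.pkl","wb"))
f=grab("side")["color"]
cv2.imwrite("pics/side2c.png",cv2.resize(f[80:280,120:380],None,fx=3,fy=3))
```

```text
[0.4083 0.1247 0.1483] [0.021 3.141 0.   ] 0.030201053394655054 [ 0.32  0.58 -0.22] 6.0
```

View pics/side2c.png

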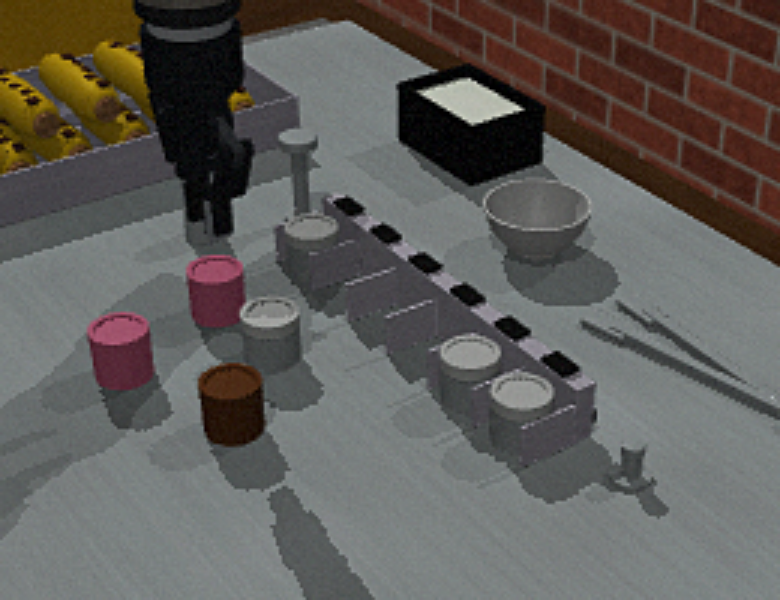

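View pics/wrist2.png

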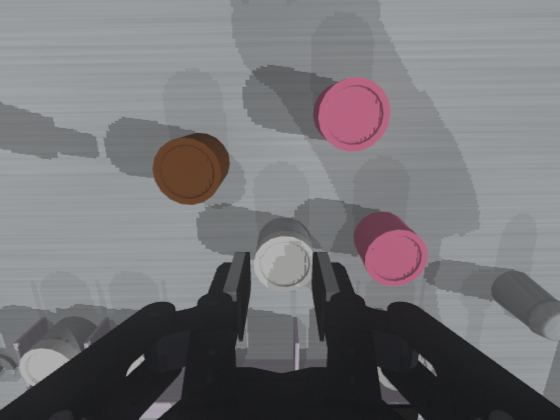

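The wrist view shows the tin lid at (283,262), straight ahead of the fingers. Pink is at (391,253), brown at (190,170).

Run:
```python
from h import *
import pickle
f=pickle.load(open("wrist2.pkl","rb"))
for p in [(283,262),(255,262),(313,262),(283,233),(391,256),(190,172)]:
    print(p,np.round(world(f,*p,z=.048),4))
```

```text
(283, 262) [0.4558 0.1257 0.048 ]
(255, 262) [0.4555 0.1025 0.048 ]
(313, 262) [0.4561 0.1505 0.048 ]
(283, 233) [0.4299 0.126  0.048 ]
(391, 256) [0.4515 0.2145 0.048 ]
(190, 172) [0.3792 0.0562 0.048 ]
```

Call:
play_rows:
  plan:
    - [-3, 1, -40, 0, 0, 0, 30]
    - [-3, 1, -80, 0, 0, 0, 30]
    - [-3, 1, -110, 0, 0, 0, 30]
    - [-3, 1, -125, 0, 0, 0, 30]
    - [-3, 1, -134, 0, 0, 0, 30]
    - [-3, 1, -134, 0, 0, 0, 30]
    - [-3, 1, -134, 0, 0, 0, 30]

```text
clock: 6.8
tcp_pos: [0.4067, 0.1249, 0.0146]
orientation: [0.025, 3.141, 0.0]
contact_force: [0.8, -0.5, -0.4]
grip_width: 0.03
```

Run:
```python
from h import *
import pickle
f=grab("wrist"); cv2.imwrite(f"pics/wrist3.png",f["color"]); pickle.dump(f,open(f"wrist3.pkl","wb"))
f=grab("side")["color"]
cv2.imwrite("pics/side3c.png",cv2.resize(f[80:280,120:380],None,fx=3,fy=3))
```

```text
(no output)
```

View pics/side3c.png

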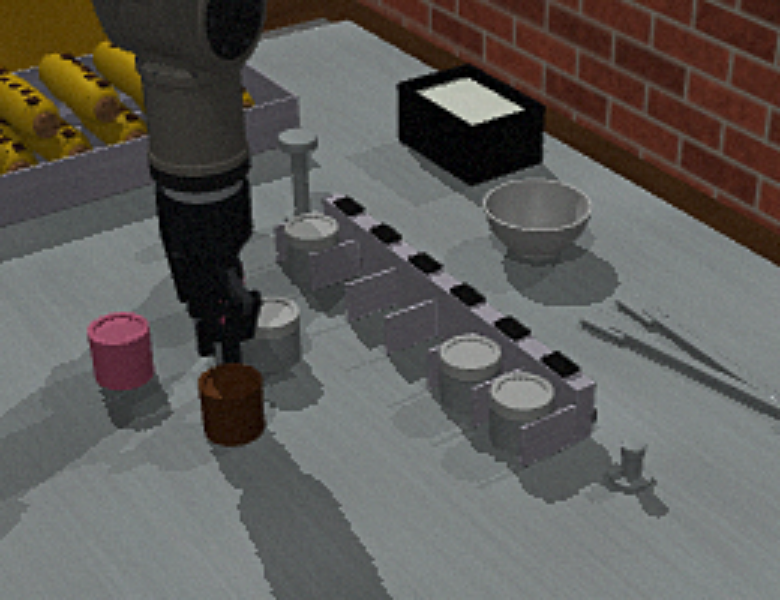

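View pics/wrist3.png

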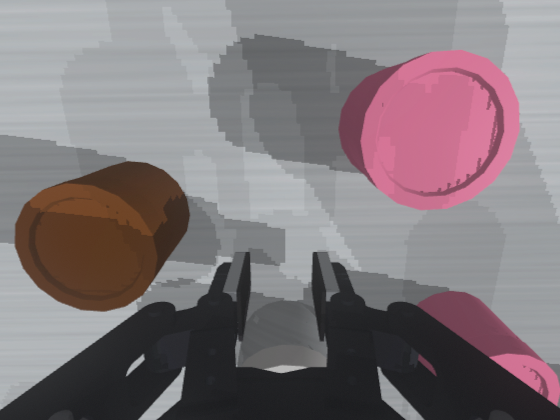

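Call:
play_rows:
  plan:
    - [6, 0, 0, 0, 0, 0, 30]
    - [12, 0, 0, 0, 0, 0, 30]
    - [17, 0, 0, 0, 0, 0, 30]
    - [21, 0, 0, 0, 0, 0, 30]
    - [26, -2, 0, 0, 0, 0, 30]
    - [31, -4, 0, 0, 0, 0, 30]
    - [36, -6, 0, 0, 0, 0, 30]
    - [41, -8, 0, 0, 0, 0, 30]
    - [46, -10, 0, 0, 0, 0, 30]
    - [50, -12, 0, 0, 0, 0, 30]
    - [50, -12, 0, 0, 0, 0, 30]

```text
clock: 8.0
tcp_pos: [0.4568, 0.1123, 0.0143]
orientation: [0.026, 3.141, -0.0]
contact_force: [0.4, 0.2, 0.8]
grip_width: 0.03
```

Run:
```python
from h import *
import pickle
for n in ["wrist","top"]:
    f=grab(n); cv2.imwrite(f"pics/{n}4.png",f["color"]); pickle.dump(f,open(f"{n}4.pkl","wb"))
c=f["color"][170:340,80:360]
cv2.imwrite("pics/top4c.png",cv2.resize(c,None,fx=2.8,fy=2.8,interpolation=cv2.INTER_CUBIC))
f=grab("side")["color"]
cv2.imwrite("pics/side4c.png",cv2.resize(f[80:280,120:380],None,fx=3,fy=3))
```

```text
(no output)
```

View pics/side4c.png

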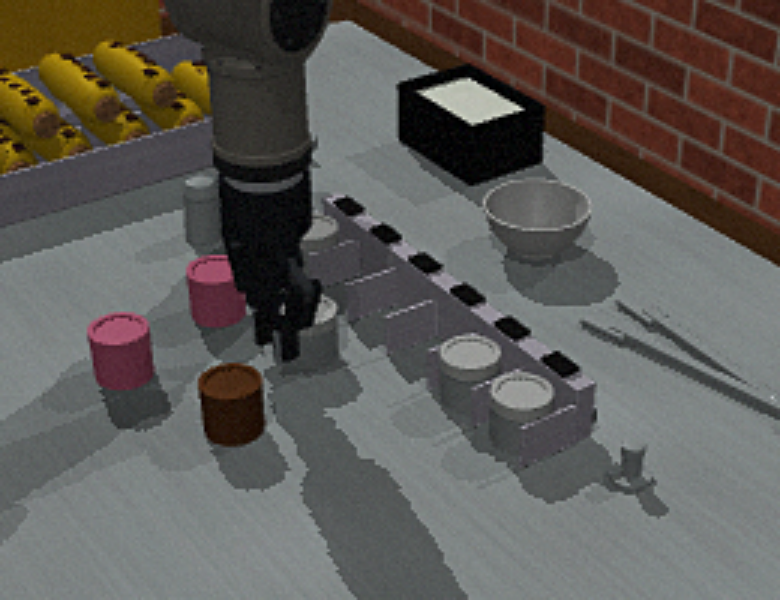

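View pics/top4c.png

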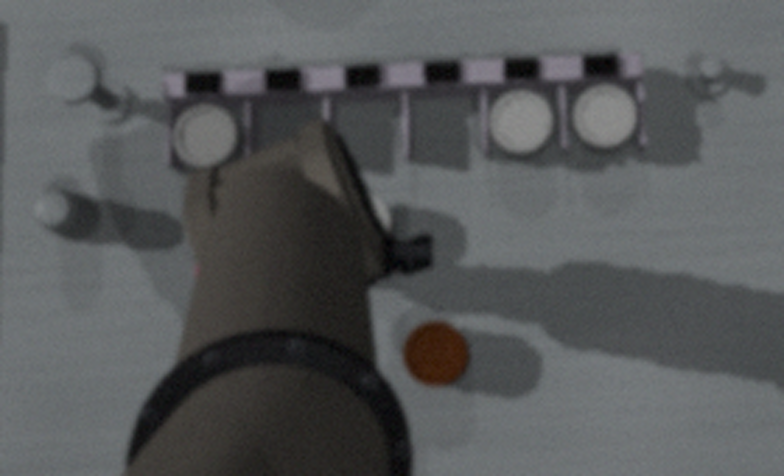

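The side view shows the tin upright and cradled by both fingers at (318,330). I'll continue to the gap mouth, then back off, narrow the fingers and check.

Call:
play_rows:
  plan:
    - [5, -2, 0, 0, 0, 0, 30]
    - [10, -4, 0, 0, 0, 0, 30]
    - [15, -6, 0, 0, 0, 0, 30]
    - [20, -7, 0, 0, 0, 0, 30]
    - [25, -7, 0, 0, 0, 0, 30]
    - [25, -7, 0, 0, 0, 0, 30]
    - [10, -7, 0, 0, 0, 0, 30]
    - [10, -7, 0, 0, 0, 0, 20]
    - [-25, -7, 60, 0, 0, 0, 20]
    - [-35, -7, 100, 0, 0, 0, 20]
    - [-35, -7, 110, 0, 0, 0, 20]

```text
clock: 9.25
tcp_pos: [0.4208, 0.1061, 0.127]
orientation: [0.024, 3.139, 0.002]
contact_force: [0.9, 0.7, -0.2]
grip_width: 0.0204
```

Run:
```python
from h import *
import pickle
for n in ["wrist","side"]:
    f=grab(n); cv2.imwrite(f"pics/{n}5.png",f["color"]); pickle.dump(f,open(f"{n}5.pkl","wb"))
cv2.imwrite("pics/side5c.png",cv2.resize(f["color"][80:280,120:380],None,fx=3,fy=3))
```

```text
(no output)
```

View pics/side5c.png

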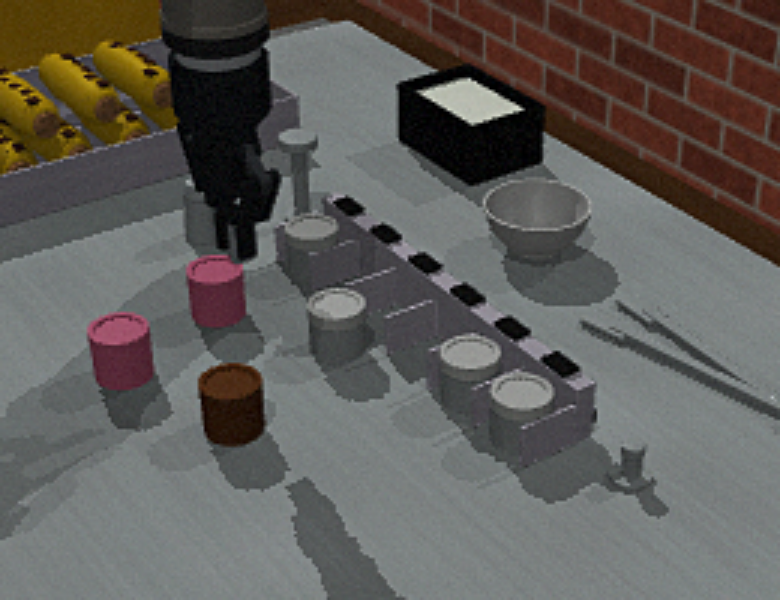

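View pics/wrist5.png

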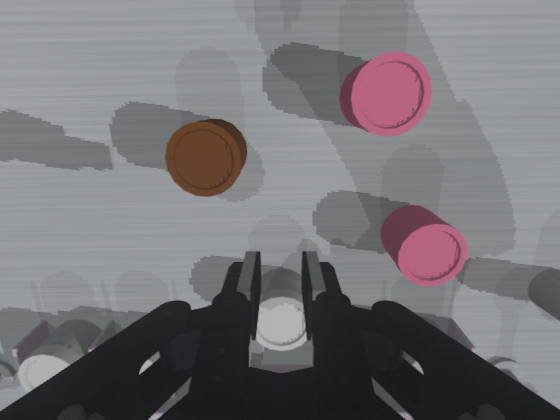

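Run:
```python
from h import *
import pickle
f=pickle.load(open("wrist5.pkl","rb"))
for p in [(281,318),(251,318),(312,318)]:
    print(p,np.round(world(f,*p,z=.048),4))
f=pickle.load(open("side5.pkl","rb"))
# lid in side image, centre of rim ellipse (338,305)/3 + (120,80)
print(np.round(world(f,120+337/3,80+305/3,z=.048),4)) 
# control: same on bystander tin_end1 and tin_mid lid, and pads b,c
for p in [(312,229),(471,353),(386,233),(425,262)]: print(p,np.round(world(f,120+p[0]/3,80+p[1]/3,z=.048 if p[0] in(312,471) else .06),4))
```

```text
(281, 318) [0.5072 0.1048 0.048 ]
(251, 318) [0.5068 0.0807 0.048 ]
(312, 318) [0.5076 0.1296 0.048 ]
[0.5151 0.1034 0.048 ]
(312, 229) [0.5686 0.2336 0.048 ]
(471, 353) [ 0.567  -0.0261  0.048 ]
(386, 233) [0.611  0.1686 0.06  ]
(425, 262) [0.6103 0.1035 0.06  ]
```

The tin stands at the mouth of gap c at about (0.512,0.104), in line with the gap centre (y≈0.105). Going back down behind it with the fingers at 20 mm.

Call:
play_rows:
  plan:
    - [10, 0, -40, 0, 0, 0, 20]
    - [25, 0, -80, 0, 0, 0, 20]
    - [30, 0, -105, 0, 0, 0, 20]
    - [33, 0, -113, 0, 0, 0, 20]
    - [38, 0, -113, 0, 0, 0, 20]
    - [44, 0, -113, 0, 0, 0, 20]
    - [50, 0, -113, 0, 0, 0, 20]
    - [56, 0, -113, 0, 0, 0, 20]
    - [62, 0, -113, 0, 0, 0, 20]
    - [68, 0, -113, 0, 0, 0, 20]
    - [74, 0, -113, 0, 0, 0, 20]
    - [74, 0, -113, 0, 0, 0, 20]

```text
clock: 10.55
tcp_pos: [0.4961, 0.1059, 0.0115]
orientation: [0.025, 3.14, 0.001]
contact_force: [-0.1, -0.1, 0.4]
grip_width: 0.0199
```

Run:
```python
from h import *
f=grab("side")["color"]
cv2.imwrite("pics/side6c.png",cv2.resize(f[80:280,120:380],None,fx=3,fy=3))
```

```text
(no output)
```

View pics/side6c.png

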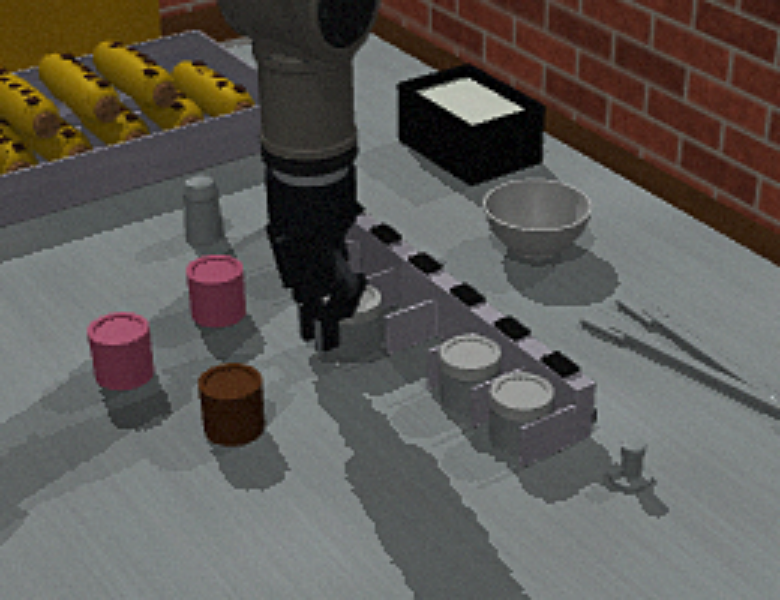

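The tin is upright and entering gap c. Pushing on slowly.

Call:
play_rows:
  plan:
    - [5, 0, 2, 0, 0, 0, 20]
    - [10, 0, 2, 0, 0, 0, 20]
    - [15, -1, 2, 0, 0, 0, 20]
    - [20, -1, 2, 0, 0, 0, 20]
    - [24, -1, 2, 0, 0, 0, 20]
    - [28, -1, 2, 0, 0, 0, 20]
    - [31, -1, 2, 0, 0, 0, 20]
    - [34, -1, 2, 0, 0, 0, 20]
    - [36, -1, 2, 0, 0, 0, 20]
    - [36, -1, 2, 0, 0, 0, 20]

```text
clock: 11.6
tcp_pos: [0.5312, 0.1048, 0.0133]
orientation: [0.025, 3.141, 0.0]
contact_force: [-0.2, -0.2, -0.9]
grip_width: 0.0199
```

Call:
play_rows:
  plan:
    - [1, 0, 0, 0, 0, 0, 20]
    - [2, 0, 0, 0, 0, 0, 20]
    - [3, 0, 0, 0, 0, 0, 20]
    - [4, 0, 0, 0, 0, 0, 20]
    - [4, 0, 0, 0, 0, 0, 20]

```text
clock: 12.1
tcp_pos: [0.535, 0.1048, 0.0133]
orientation: [0.025, 3.141, 0.0]
contact_force: [-0.2, 0.4, 0.4]
grip_width: 0.0199
```

Call:
play_rows:
  plan:
    - [1, 0, 0, 0, 0, 0, 20]
    - [2, 0, 0, 0, 0, 0, 20]
    - [3, 0, 0, 0, 0, 0, 20]
    - [3, 0, 0, 0, 0, 0, 20]

```text
clock: 12.5
tcp_pos: [0.5381, 0.1047, 0.0133]
orientation: [0.025, 3.141, 0.0]
contact_force: [-0.5, 0.1, 0.0]
grip_width: 0.0199
```

Run:
```python
from h import *
f=grab("side")["color"]
cv2.imwrite("pics/side7c.png",cv2.resize(f[130:230,200:330],None,fx=6,fy=6,interpolation=cv2.INTER_CUBIC))
```

```text
(no output)
```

View pics/side7c.png

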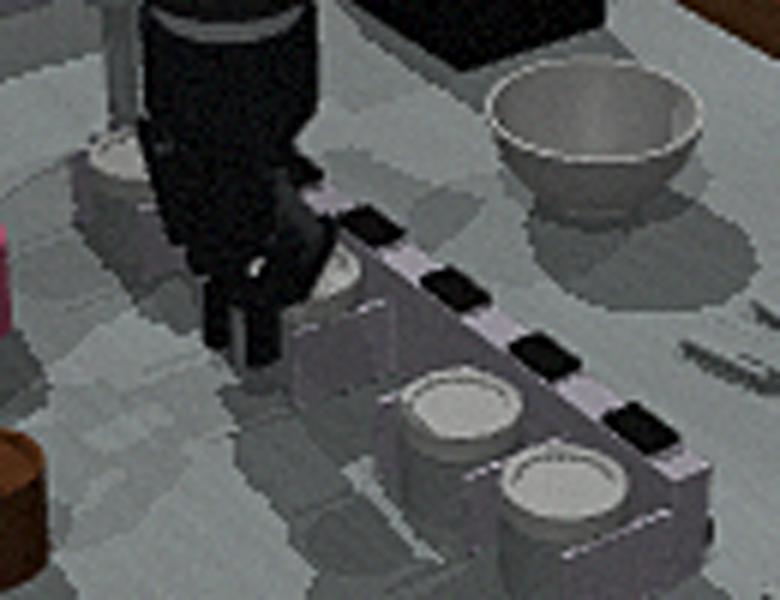

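The tin is nearly in, with its lid (345,270) close to the rail and no rail contact force yet. Creeping on until it resists.

Call:
play_rows:
  plan:
    - [1, 0, 0, 0, 0, 0, 20]
    - [2, 0, 0, 0, 0, 0, 20]
    - [2, 0, 0, 0, 0, 0, 20]

```text
clock: 12.85
tcp_pos: [0.5392, 0.1047, 0.0132]
orientation: [-0.025, -3.14, 0.0]
contact_force: [-3.7, -0.0, 3.0]
grip_width: 0.0202
```

Call:
play_rows:
  plan:
    - [1, 0, 0, 0, 0, 0, 20]
    - [1, 0, 0, 0, 0, 0, 20]

```text
clock: 13.05
tcp_pos: [0.5393, 0.1047, 0.0131]
orientation: [-0.024, -3.139, 0.001]
contact_force: [-7.1, 0.6, 5.2]
grip_width: 0.0203
```

The TCP has stopped and the force is rising, so the tin is against the rail. I'll back straight off, lift and move clear.

Call:
play_rows:
  plan:
    - [-5, 0, 0, 0, 0, 0, 20]
    - [-15, 0, 0, 0, 0, 0, 20]
    - [-30, 0, 0, 0, 0, 0, 20]
    - [-45, 0, 0, 0, 0, 0, 20]
    - [-60, 0, 30, 0, 0, 0, 20]
    - [-65, 0, 70, 0, 0, 0, 20]
    - [-65, 0, 120, 0, 0, 0, 20]
    - [-65, 0, 170, 0, 0, 0, 20]
    - [-65, 0, 200, 0, 0, 0, 20]
    - [-65, 0, 220, 0, 0, 0, 20]
    - [-65, 0, 220, 0, 0, 0, 20]

```text
clock: 14.15
tcp_pos: [0.4775, 0.1053, 0.2364]
orientation: [0.025, 3.135, 0.004]
contact_force: [0.3, 0.4, 0.2]
grip_width: 0.0199
```

Call:
play_rows:
  plan:
    - [0, 50, 0, 0, 0, 0, 20]
    - [0, 100, 0, 0, 0, 0, 20]
    - [0, 150, 0, 0, 0, 0, 20]
    - [-20, 200, 0, 0, 0, 0, 20]
    - [-50, 250, 0, 0, 0, 0, 20]
    - [-80, 300, 0, 0, 0, 0, 20]
    - [-110, 350, 0, 0, 0, 0, 20]
    - [-110, 350, 0, 0, 0, 0, 20]
    - [-110, 350, 0, 0, 0, 0, 20]

```text
clock: 15.05
tcp_pos: [0.361, 0.459, 0.2317]
orientation: [-0.012, -3.139, -0.002]
contact_force: [-1.1, 0.8, -0.7]
grip_width: 0.0203
```

Run:
```python
from h import *
import pickle
f0=pickle.load(open("top0.pkl","rb"))
f=grab("top"); cv2.imwrite("pics/top8.png",f["color"])
cv2.imwrite("pics/top8c.png",cv2.resize(f["color"][170:340,80:360],None,fx=2.8,fy=2.8,interpolation=cv2.INTER_CUBIC))
def lid(f,u,v):
    g=f["color"][v-18:v+18,u-16:u+17].min(2); n,l,s,c=cv2.connectedComponentsWithStats((g>112).astype(np.uint8)); i=1+np.argmax(s[1:,4]); p=c[i]+[u-16,v-18]
    return s[i,4],np.round(p,1),np.round(world(f,*p,z=.048),4)
print("tin",lid(f,208,216))
for b in [(152,218),(266,212),(296,211)]: print(lid(f0,*b),lid(f,*b))
s=grab("side"); cv2.imwrite("pics/side8c.png",cv2.resize(s["color"][80:280,120:380],None,fx=3,fy=3))
```

```text
tin (np.int32(216), array([211.1, 213.6]), array([0.5703, 0.1023, 0.048 ]))
(np.int32(221), array([154. , 218.1]), array([0.5674, 0.2348, 0.048 ])) (np.int32(236), array([153.9, 218.4]), array([0.5666, 0.235 , 0.048 ]))
(np.int32(243), array([266.5, 213.4]), array([ 0.5632, -0.0261,  0.048 ])) (np.int32(242), array([266.4, 213.4]), array([ 0.5632, -0.026 ,  0.048 ]))
(np.int32(232), array([296.8, 211.4]), array([ 0.5638, -0.0967,  0.048 ])) (np.int32(242), array([296.6, 211.5]), array([ 0.5637, -0.0962,  0.048 ]))
```

View pics/top8c.png

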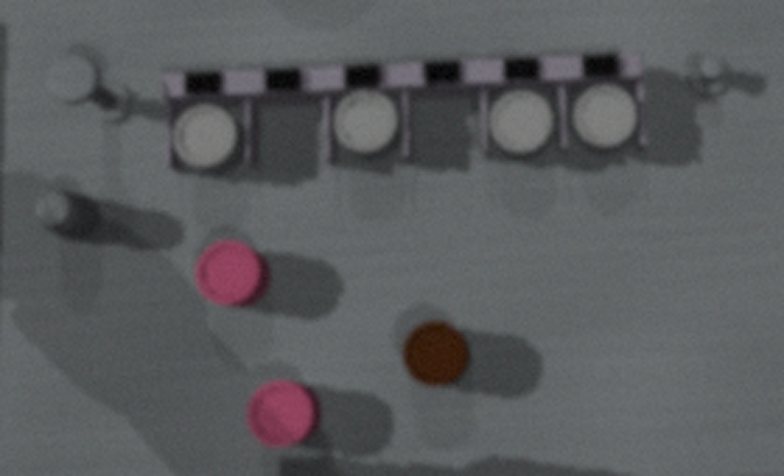

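View pics/side8c.png

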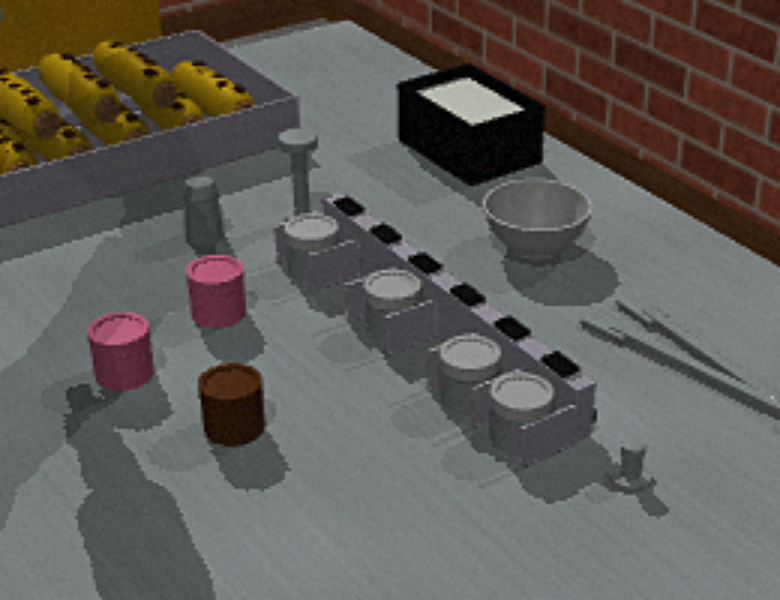

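Both views show the tin upright in gap c against the rail, at (365,122) in the top crop and (392,290) in the side crop. Nothing else has moved and the arm is clear. Handing in.

```bash
python3 -c "
from bench import r
r.hand_in()"
```

```text
the job is handed in; nothing more can be done
```

The tin stands upright in the third gap, against the rail, and I handed the job in at about 15 s of the 64 s allowed. No verdict was reported.

- **Counting:** The tall post is at the left (+y) end, so I touched pads a, b and c in that order. The force readings were about 14, 22 and 24 N.
- **Pushing:** I slid the white-lidded tin along the counter with two part-open fingertips as a cradle. In gap c the fingertips stopped moving forward and the force rose to about 7 N, which I took as contact with the rail. Then I backed off.
- **Tin position:** The last top view put the tin at about (0.570, 0.102), roughly 2–3 mm from the home point I estimated at (0.571, 0.105).
- **Bystanders:** The three tins already in the rack measured within 1 mm of where they started. The shaker, bowl and tongs looked unmoved, but I didn't measure them. The jar and squeeze bottle were outside my last close-up pictures; the arm did not go near them.
- **Robot:** It finished clear of everything, at 0.23 m height.

The wrist, side and top views disagreed by up to about 8 mm on the tin's position partway through the push. I relied on the contact with the rail for the final position.

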